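# Transfer specimen containers to the transport rack in row order

### The job

Move the four specimen containers from the collection rack into the empty transport rack, one to a cell and in the same order counted from the racks' carrying handles: the container next to the collection rack's handle goes next to the transport rack's handle, and so on down the row. Stand each one upright on the floor of its cell, keep them upright throughout, and let go of them all.

Things in the scene. Friction and masses are not known exactly. Their poses are not given: they have to be found in the camera images.
- tall_mid (a point): Tall slim round specimen tube, white plastic with a yellow screw cap, 96 mm tall in all, 30 mm in diameter (cap 31 mm, the top 20 mm). Loose, 60 g give or take. This point is its centre, half-way up (48 mm above its flat underside), z up along its axis. Starts upright on its own seat in the collection rack.
- wide_mid (a point): Short wide round specimen jar, white plastic with a yellow screw cap, 58 mm tall in all, 40 mm in diameter (cap 42 mm, the top 16 mm). Loose, 80 g give or take. This point is its centre, half-way up (29 mm above its flat underside), z up along its axis. Starts upright on its own seat in the collection rack.
- square_mid (a point): Square specimen bottle, white plastic with a yellow screw cap, 74 mm tall in all, body 36 x 36 mm and 56 mm high, faces along its x and y axes, roughly in line with the rack; round cap 27 mm in diameter. Loose, 90 g give or take. This point is its centre, half-way up (37 mm above its flat underside), z up along its axis. Starts upright on its own seat in the collection rack.
- necked_mid (a point): Round bottle with shoulders and a narrow neck, white plastic with a yellow screw cap, 84 mm tall in all, body 38 mm in diameter and 56 mm high, cap 22 mm in diameter. Loose, 80 g give or take. This point is its centre, half-way up (42 mm above its flat underside), z up along its axis. Starts upright on its own seat in the collection rack.
- seat_tall: Thin black rubber pad, 50 x 50 x 3 mm, fixed in a cell of the collection rack; the tall slim tube starts on it. Origin: centre of its underside, 5 mm above the table. The four seats form a straight row, 62 mm apart, in an order that varies; y runs along the row, x across it.
- seat_wide: Thin black rubber pad, 50 x 50 x 3 mm, fixed in a cell of the collection rack; the short wide jar starts on it. Origin: centre of its underside, 5 mm above the table. The four seats form a straight row, 62 mm apart, in an order that varies; y runs along the row, x across it.
- seat_square: Thin black rubber pad, 50 x 50 x 3 mm, fixed in a cell of the collection rack; the square bottle starts on it. Origin: centre of its underside, 5 mm above the table. The four seats form a straight row, 62 mm apart, in an order that varies; y runs along the row, x across it.
- seat_necked: Thin black rubber pad, 50 x 50 x 3 mm, fixed in a cell of the collection rack; the necked bottle starts on it. Origin: centre of its underside, 5 mm above the table. The four seats form a straight row, 62 mm apart, in an order that varies; y runs along the row, x across it.
- tgt: Transport rack: low blue tray, fixed, empty, 66 mm across (x), 252 mm long (y); four open cells, 58 x 58 mm inside, centres at y = 93, 31, -31, -93 mm, x = 0. Floor top 5 mm, wall tops 16 mm above the table, walls 4 mm thick. Its handle, an upright steel loop on an end block, is at y = 137 mm (the +y end); the other end is a plain block. Origin: centre of underside, on the table.
- src_handle: End block of the collection rack (a tray like the transport rack, with the seats in it; either may be nearer the robot), fixed, 66 x 22 x 16 mm, with an upright steel loop, the carrying handle, 56 mm wide along x, top 40 mm above the table. It may be at either end of the row; the other end is a plain block. Origin: centre of its underside, 44 mm from the middle of the nearest seat.

How it is judged:
By the outcome, as a careful person would: the job done as asked, in the order asked, and still so for the second after the job is handed in, with the robot touching nothing.
It also fails if it takes over 112 s, if anything falls off the work surface, if the arm or the gripper's body presses on something with over 40 N, if the wrist force passes 120 N, or if a joint passes its speed limit or range.

### The arm

A 6-joint arm with a two-finger parallel gripper is mounted at the origin on the work surface. World frame = base frame: x ahead of the robot, y to its left, z up, the work surface at z = 0. Lengths are in m, angles in rad, forces in N, time in s.
With the tool pointing down it reaches from about 0.375 to 0.75 m from the base axis. Payload 9 kg.
Tool frame: the origin (TCP) lies on the centre line of the jaws, within the pads' length; the fingertips stand 19 mm ahead of it and the grasp point (between the pads) is the TCP (robot.finger_overhang is the z of the fingertips in the tool frame, in m); z points along the fingers, y is the direction in which the jaws open and shut (so a half turn about z gives the same grasp; the last joint's range is limited). The gripper opens to 85 mm and grips with 20 to 120 N. Pads are 22 mm wide; open, the fingers measure 114 mm over their backs; the gripper's body (76 mm by 85 mm) begins 54 mm behind the grasp point. The pads swing forward as they close: fully open they stand 13 mm farther back than shut.
Start: joints at [-1.428, 0.104, 0.097, 1.564, 0, 1.353], TCP at [0.212, -0.561, 0.226] pointing down, gripper open.
Joint ranges: [-2.99, 2.99], [-0.84, 1.86], [-1.1, 1.16], [-1.84, 2.11], [-1.51, 1.56], [-3.14, 3.14]. Speed limits (rad/s): [2.22, 2.22, 2.57, 3.14, 3.14, 3.14].

### API

Orientations are given as a unit quaternion [w, x, y, z].
In Python, from workcell import robot, imaging, spotter gives the robot as it stands.
- The arm moves only by the tool step_arm, never from a script. Its argument "deltas" is a list that holds one entry, the list of rows, each a list of 7 numbers: the gripper's target within -1 to 1 (fully open at 1, half-way at 0, shut at -1), then the shift along the world's x, y, z in m, then the turn, a rotation vector about the world's x, y, z in rad. A call has 1 to 20 rows; each row shifts and turns the commanded pose from where the row before left it; what a row does not reach is not made up. A row lasts 1/10 s, in which the tool goes at most 50 mm and 8.59 degrees, less where a joint would pass 70% of its speed; a pose out of reach is approached as far as the arm can. A call is refused whole if a number of a shift passes 0.05 or a number of a turn 0.15, either way. A call with a gripper value outside its range is refused whole. The fingers move at their own pace and stop on an object; "grip_force" is the grip in N (left out, the last holds). Time passes only in rows, so rows that do not move let the fingers close. It gives the time, the measured TCP pose, the force and the opening at its end, in the units of the state.
- robot.observe(): the state, without advancing time (a new reading comes with each control period).
- imaging.get_image(name): name is "scene" or "top" or "wrist"; returns a dict with "img" (420x560x3 uint8, red, green, blue), "K" (3x3 intrinsics, pixels), "origin" and "orientation" of the camera in the world; the wrist camera has in their place "tool_from_camera" (4x4, takes a point from camera to tool coordinates, whose origin is the TCP and whose axes are the flange's). Camera axes: x right, y down, z forward; pixel columns grow to the right and rows downward; lengths in m; the calibration is good to about 2 mm. A picture is of the moment at which its call begins: read the wrist's pose just before it. There is no depth.
- robot.close_job(): hands the job in, once; it reports no verdict.
Trained networks look in a picture, given as the dict that the camera call returned (one of the last four; its "shot" number tells which), for a name from the list of things; names that differ only in an ending like _2 or _b are one class to them, and where a whole thing is asked for, a point or a joint stands for the part that bears it (a point fixed in the world has none). Each returns a list of dicts, best first, with "score" (0 to 1); they miss things now and then, are a little off and sometimes report something else, mostly with a low value. They report only what shows in the picture. A call takes as long as a camera call.
- spotter.recognise(picture, thing): "location" ([column, row] in pixels, amid what is visible of it).
- spotter.masks_of(picture, thing): "pixels" (420x560 bool, what is visible of it) and "location" ([column, row] in pixels, amid what is visible of it).
The state is a dict: "clock": time; "qpos": joint angles; "qvel": joint speeds; "effort": joint torques, N m; "tcp_pos": TCP position; "ee_rot": TCP orientation; "force": force on the tool from outside, world axes, zero at the start; "moment": the same for the moment, N m; "width": opening from 0.0 (shut) to 1.0 (fully open).
Only numpy, scipy, OpenCV 4.12 (cv2) and the standard library are available. Lean on these libraries where they do the work, as an engineer would, in place of code of your own. Each camera call takes 0.05 s, during which the arm holds its last target.

## Working session

There is one attempt and no reset: what is moved stays moved. The work goes in short steps, Python scripts to look and compute and a tool call to move; the robot and the scene stay as the last step left them, time stands still between calls to the robot, and variables do not carry over. Pictures are saved under pics/ and viewed, and the job is handed in when it is done.

Besides the shell and the picture viewer there is one more tool, called as name(argument=value, ...) on one line, values as JSON. step_arm: Moves the arm, as the interface text tells. Its arguments: {"type":"object","properties":{"deltas":{"type":"array","items":{"type":"array","items":{"type":"array","items":{"type":"number"}}}},"grip_force":{"type":"number"}},"required":["deltas"]}

```bash
mkdir -p pics; ls
python3 - <<'E'
from workcell import robot, imaging, spotter
import cv2
print(robot.observe(), robot.finger_overhang)
for n in ["scene","top","wrist"]:
    p=imaging.get_image(n)
    cv2.imwrite(f"pics/{n}0.png",p["img"][:,:,::-1])
    print(n,{k:v for k,v in p.items() if k!="img"})
E
```

```text
pics
{'clock': 0.0, 'qpos': array([-1.42769877e+00,  1.04699919e-01,  9.64471858e-02,  1.56385820e+00,
        9.42487046e-06,  1.35307549e+00]), 'qvel': array([-0.00072496, -0.00070875, -0.00108838,  0.0008885 ,  0.00143039,
       -0.00156347]), 'effort': array([ 5.78645504e-04, -5.56935561e+01,  5.03645897e+01,  1.70226744e-02,
       -2.90573353e-04, -1.28298848e-05]), 'tcp_pos': array([ 0.21177591, -0.56103092,  0.22520979]), 'ee_rot': array([-6.56668698e-04,  9.83770140e-01,  1.79432103e-01,  2.92284807e-05]), 'force': array([-0.41500728, -0.3097587 , -0.78276183]), 'moment': array([ 3.52274995e-02, -2.18177261e-02,  4.66492333e-05]), 'width': 1.000358968887071} 0.019
scene {'K': array([[383.3877001 ,   0.        , 279.39219979],
       [  0.        , 383.3877001 , 207.49791868],
       [  0.        ,   0.        ,   1.        ]]), 'origin': array([ 0.8570972 , -0.38607487,  0.52261958]), 'orientation': array([-0.35948761,  0.85917798,  0.33836916, -0.13449228]), 'shot': 1}
top {'K': array([[395.36298299,   0.        , 280.57069518],
       [  0.        , 395.36298299, 211.52619114],
       [  0.        ,   0.        ,   1.        ]]), 'origin': array([ 0.50198787, -0.04217324,  0.71342162]), 'orientation': array([ 0.01899627, -0.69724861,  0.71596301, -0.02967278]), 'shot': 2}
wrist {'K': array([[347.88722945,   0.        , 274.90599544],
       [  0.        , 347.88722945, 212.82629929],
       [  0.        ,   0.        ,   1.        ]]), 'tool_from_camera': array([[ 1.31406968e-04, -9.58751650e-01, -2.84245063e-01,
         7.30732973e-02],
       [ 9.99999990e-01,  1.09719810e-04,  9.22194293e-05,
         9.38734387e-04],
       [-5.72282156e-05, -2.84245073e-01,  9.58751655e-01,
        -1.48762796e-01],
       [ 0.00000000e+00,  0.00000000e+00,  0.00000000e+00,
         1.00000000e+00]]), 'shot': 3}
```

View pics/scene0.png

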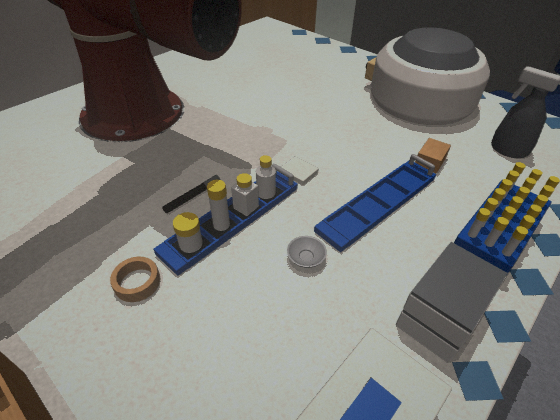

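View pics/top0.png

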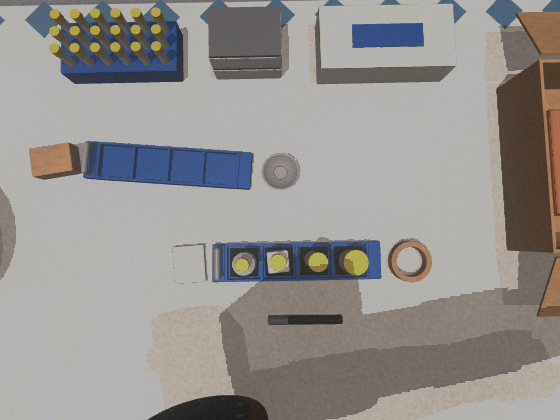

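The top view shows the collection rack at row ~262, running from the handle (col 217) necked 242, square 278, tall 318 to wide 356. The empty rack is at row ~165, with its handle at the left (col 90). Next I'll measure positions.

```bash
cat > h.py <<'E'
from workcell import robot, imaging, spotter
import numpy as np, cv2
from scipy.spatial.transform import Rotation as R
def q2R(q): return R.from_quat(np.r_[q[1:],q[0]]).as_matrix()
def ray(p,uv,pose=None):
    d=np.linalg.inv(p["K"])@np.r_[uv,1.]
    if "origin" in p: o,M=np.array(p["origin"]),q2R(p["orientation"])
    else:
        T=p["tool_from_camera"]; Rt=q2R(pose["ee_rot"]); o=pose["tcp_pos"]+Rt@T[:3,3]; M=Rt@T[:3,:3]
    d=M@d; return o,d/np.linalg.norm(d)
def atz(p,uv,z,pose=None):
    o,d=ray(p,uv,pose); return o+d*(z-o[2])/d[2]
def tri(rays):
    A=sum(np.eye(3)-np.outer(d,d) for o,d in rays); b=sum((np.eye(3)-np.outer(d,d))@o for o,d in rays)
    x=np.linalg.solve(A,b); return x,[np.linalg.norm((np.eye(3)-np.outer(d,d))@(x-o)) for o,d in rays]
def proj(p,X,pose=None):
    o,M=np.array(p["origin"]),q2R(p["orientation"])
    c=M.T@(np.array(X)-o); c=p["K"]@c; return c[:2]/c[2]
E
python3 - <<'E'
from h import *
ps={n:imaging.get_image(n) for n in ["scene","top"]}
for t in ["tall_mid","wide_mid","square_mid","necked_mid","seat_tall","seat_wide","seat_square","seat_necked","tgt","src_handle"]:
    rs=[]
    for n,p in ps.items():
        m=spotter.masks_of(p,t)
        print(t,n,[(round(x["score"],2),np.round(x["location"]),int(x["pixels"].sum())) for x in m[:3]])
        if m: rs.append(ray(p,m[0]["location"]))
        if m and t in("tgt","src_handle"):
            c,s,a=cv2.minAreaRect(np.argwhere(m[0]["pixels"])[:,::-1].astype(np.float32)); print(c,s,a)
    if len(rs)==2: print("   ",*[np.round(v,3) for v in tri(rs)])
p=ps["top"]
cv2.imwrite("pics/topz.png",cv2.resize(p["img"][220:300,160:420,::-1],None,fx=3,fy=3,interpolation=cv2.INTER_CUBIC))
cv2.imwrite("pics/topt.png",cv2.resize(p["img"][120:210,60:320,::-1],None,fx=3,fy=3,interpolation=cv2.INTER_CUBIC))
cv2.imwrite("pics/scz.png",cv2.resize(ps["scene"]["img"][130:290,150:450,::-1],None,fx=2.5,fy=2.5,interpolation=cv2.INTER_CUBIC))
E
```

```text
tall_mid scene [(0.6, array([216., 204.]), 862)]
tall_mid top [(0.91, array([317., 260.]), 383)]
    [ 0.466 -0.111  0.065] [0.001 0.001]
wide_mid scene [(0.6, array([188., 235.]), 916), (0.6, array([374., 202.]), 3381)]
wide_mid top []
square_mid scene [(0.59, array([243., 191.]), 879)]
square_mid top [(0.66, array([279., 259.]), 465)]
    [ 0.467 -0.049  0.054] [0.002 0.002]
necked_mid scene [(0.66, array([267., 178.]), 705)]
necked_mid top [(0.58, array([242., 261.]), 413)]
    [0.466 0.013 0.047] [0.001 0.001]
seat_tall scene [(0.85, array([213., 228.]), 260)]
seat_tall top [(0.82, array([303., 264.]), 325)]
    [ 0.448 -0.102 -0.016] [0.011 0.011]
seat_wide scene [(0.74, array([184., 253.]), 133)]
seat_wide top [(0.8, array([343., 255.]), 273)]
    [ 0.462 -0.176 -0.013] [0.013 0.013]
seat_square scene []
seat_square top [(0.76, array([290., 263.]), 208), (0.71, array([278., 259.]), 500)]
seat_necked scene [(0.38, array([284., 178.]), 307)]
seat_necked top [(0.92, array([240., 253.]), 377), (0.5, array([279., 259.]), 476)]
    [0.487 0.023 0.052] [0.01 0.01]
tgt scene [(0.9, array([375., 203.]), 3597), (0.4, array([189., 234.]), 868)]
(378.35955810546875, 202.19815063476562) (37.72025680541992, 111.99243927001953) 55.425811767578125
tgt top [(0.81, array([168., 169.]), 5223)]
(167.21182250976562, 164.92840576171875) (142.2139129638672, 37.80674362182617) 3.9451863765716553
    [ 0.633  0.15  -0.006] [0.002 0.002]
src_handle scene [(0.81, array([283., 177.]), 329), (0.18, array([244., 191.]), 859)]
(284.369873046875, 176.66912841796875) (32.253700256347656, 13.413637161254883) 37.5685920715332
src_handle top [(0.94, array([220., 266.]), 427)]
(218.5, 262.5) (37.0, 11.0) 90.0
    [0.461 0.058 0.017] [0.004 0.004]
```

View pics/topz.png

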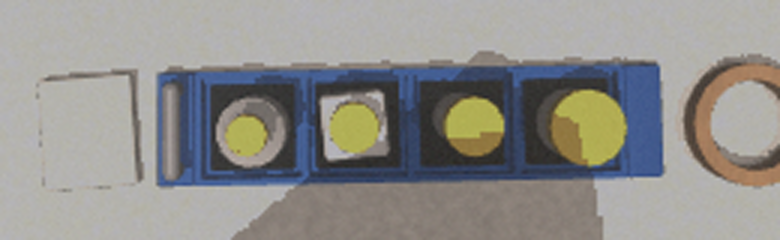

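View pics/topt.png

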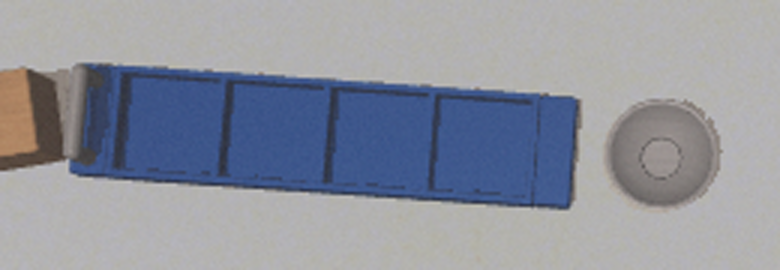

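View pics/scz.png

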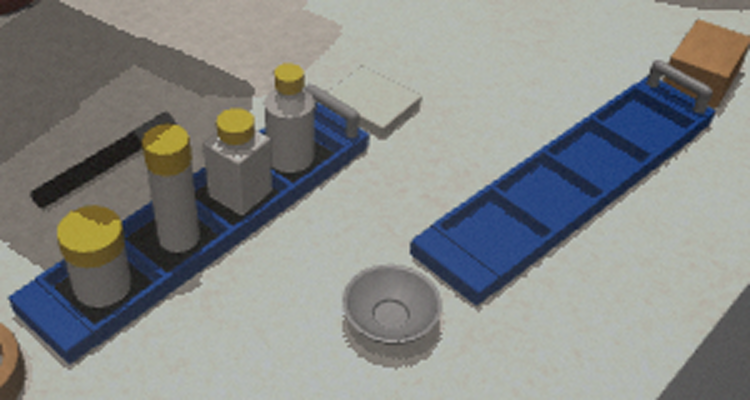

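Both handles are at the +y end (left in the top view, upper right in the scene view). The source order from the handle is necked, square, tall, wide. Next I'll fit precise poses from both views.

```bash
cat > fit.py <<'E'
from h import *
from scipy.optimize import minimize, least_squares
ps={n:imaging.get_image(n) for n in ["scene","top"]}
def yellow(img):
    h=cv2.cvtColor(img,cv2.COLOR_RGB2HSV); return (h[...,0]>22)&(h[...,0]<35)&(h[...,1]>110)&(h[...,2]>40)
def blue(img):
    h=cv2.cvtColor(img,cv2.COLOR_RGB2HSV); return (h[...,0]>100)&(h[...,0]<125)&(h[...,1]>100)
def hullmask(p,pts):
    uv=np.array([proj(p,X) for X in pts]); h=cv2.convexHull(uv.astype(np.float32))
    m=np.zeros((420,560),np.uint8); cv2.fillConvexPoly(m,np.round(h*16).astype(np.int32),1,shift=4); return m,h
def cent(h):
    M=cv2.moments(h); return np.array([M["m10"],M["m01"]])/M["m00"]
a=np.linspace(0,2*np.pi,40,endpoint=False)
caps={"necked":(.011,.018,(.466,.013,.092)),"square":(.0135,.016,(.467,-.049,.082)),"tall":(.0155,.020,(.466,-.111,.104)),"wide":(.021,.016,(.466,-.173,.066))}
for n,(r,hh,X0) in caps.items():
    cs={}
    for k,p in ps.items():
        y=yellow(p["img"]).astype(np.uint8); _,lab,st,ct=cv2.connectedComponentsWithStats(y)
        u=proj(p,np.array(X0)-[0,0,.007]); i=1+np.argmin(np.linalg.norm(ct[1:]-u,axis=1)+1e3*(st[1:,4]<40)); cs[k]=ct[i]
        hm,_=hullmask(p,[np.array(X0)+[r*np.cos(t),r*np.sin(t),-q] for t in a for q in (0,hh)])
        print(n,k,np.round(ct[i],1),st[i,4],hm.sum())
    def f(X): return np.concatenate([cent(hullmask(p,[X+[r*np.cos(t),r*np.sin(t),-q] for t in a for q in (0,hh)])[1])-cs[k] for k,p in ps.items()])
    s=least_squares(f,X0,diff_step=1e-3); print("  TOP",np.round(s.x,4),"res px",np.round(s.fun,1))
def box(x,y,th):
    c,s=np.cos(th),np.sin(th)
    return [np.array([x+c*u-s*v,y+s*u+c*v,z]) for u in(-.033,.033) for v in(-.148,.148) for z in(0,.016)]
for n,X0 in {"tgt":(.633,.15,.05),"src":(.466,-.08,0.)}.items():
    ms={}
    for k,p in ps.items():
        b=blue(p["img"]); g=cv2.dilate(hullmask(p,box(*X0))[0],np.ones((25,25)))>0
        b=(b&g).astype(np.uint8)
        pts=np.argwhere(b)[:,::-1].astype(np.int32); hm=np.zeros((420,560),np.uint8); cv2.fillConvexPoly(hm,cv2.convexHull(pts),1); ms[k]=hm
    def iou(X,ks):
        c=0
        for k in ks:
            m=hullmask(ps[k],box(*X))[0]; c-= (m&ms[k]).sum()/(m|ms[k]).sum()
        return c
    for ks in (["scene","top"],["top"],["scene"]):
        s=minimize(iou,X0,args=(ks,),method="Nelder-Mead",options=dict(initial_simplex=np.array(X0)+np.array([[0,0,0],[.01,0,0],[0,.01,0],[0,0,.06]]),xatol=1e-4,fatol=1e-5)); print(n,ks,np.round(s.x,4),s.fun/len(ks))
E
python3 fit.py
```

```text
necked scene [264.9 158.8] 69 187
necked top [241.7 264.7] 139 193
  TOP [0.4631 0.0103 0.101 ] res px [ 0.2 -0.   0.1  0.1]
square scene [243.5 177.8] 118 253
square top [277.7 262.1] 206 256
  TOP [ 0.4651 -0.0459  0.0905] res px [ 0.3 -0.   0.2  0.2]
tall scene [217.2 186.4] 144 390
tall top [317.2 259.1] 214 371
  TOP [ 0.4689 -0.1065  0.1135] res px [0.5 0.  0.4 0.3]
wide scene [184.3 223. ] 306 607
wide top [357.9 260.7] 375 602
  TOP [ 0.4627 -0.1764  0.0742] res px [0.2 0.  0.2 0.1]
tgt ['scene', 'top'] [ 0.6389  0.1463 -0.0979] -0.9581199863876223
tgt ['top'] [ 0.64    0.1444 -0.0956] -0.9525190839694656
tgt ['scene'] [ 0.6379  0.1477 -0.0883] -0.9668202764976959
src ['scene', 'top'] [ 0.4615 -0.0772 -0.0231] -0.9606421926026316
src ['top'] [ 0.4616 -0.0784 -0.0081] -0.9680012132241431
src ['scene'] [ 0.4607 -0.0775 -0.0054] -0.9553502694380293
```

```bash
sed -i 's/return (h\[...,0\]>22).*/return (h[...,0]>19)\&(h[...,0]<38)\&(h[...,1]>120)\&(h[...,2]>25)/' fit.py
sed -i 's/^def cent/def dbg():\n  for k,p in ps.items():\n    i=p["img"][:,:,::-1].copy(); i[yellow(p["img"])]=(255,0,255); i[blue(p["img"])]=(0,255,0); cv2.imwrite(f"pics\/dbg_{k}.png",i[100:300,60:460]) \ndbg()\ndef cent/' fit.py; python3 fit.py
python3 - <<'E'
import cv2,numpy as np
a=[cv2.resize(cv2.imread(f"pics/dbg_{k}.png"),(600,300),interpolation=0) for k in("scene","top")]
cv2.imwrite("pics/dbg.png",np.vstack(a))
E
```

```text
necked scene [265.1 161.1] 115 187
necked top [241.8 264.7] 138 193
  TOP [0.4628 0.0107 0.095 ] res px [ 0.2 -0.   0.1  0.1]
square scene [243.5 180.1] 178 253
square top [277.7 262. ] 203 256
  TOP [ 0.4649 -0.046   0.085 ] res px [ 0.3 -0.   0.2  0.2]
tall scene [216.2 189.4] 326 390
tall top [317.6 261.8] 310 371
  TOP [ 0.4648 -0.1074  0.1051] res px [0. 0. 0. 0.]
wide scene [185.8 224.2] 522 607
wide top [355.5 262. ] 494 602
  TOP [ 0.4605 -0.1735  0.0675] res px [0. 0. 0. 0.]
tgt ['scene', 'top'] [ 0.6389  0.1463 -0.0979] -0.9576683279812765
tgt ['top'] [ 0.64    0.1444 -0.0956] -0.9531297709923664
tgt ['scene'] [ 0.6379  0.1477 -0.0883] -0.9658986175115207
src ['scene', 'top'] [ 0.4613 -0.0776 -0.008 ] -0.9582037107885983
src ['top'] [ 0.4616 -0.0784 -0.0081] -0.9681528662420382
src ['scene'] [ 0.4607 -0.0778 -0.0008] -0.9541072117238719
```

View pics/dbg.png

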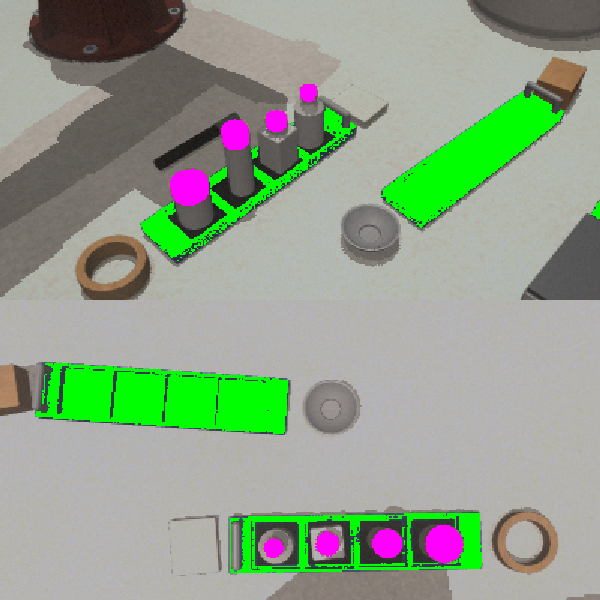

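Mask check: the caps (magenta) and trays (green) are segmented cleanly in both views. Cap tops come out at 95, 85, 105 and 67 mm, against a stated 92, 82, 104 and 66. Next I'll move over the collection rack and refine with the wrist camera.

step_arm(deltas=[[[1,0.018,0.034,0.003,0,0,0.1],[1,0.018,0.034,0.003,0,0,0.1],[1,0.018,0.034,0.003,0,0,0.1],[1,0.018,0.034,0.003,0,0,0.1],[1,0.018,0.034,0.003,0,0,0.1],[1,0.018,0.034,0.003,0,0,0.1],[1,0.018,0.034,0.003,0,0,0.1],[1,0.018,0.034,0.003,0,0,0.1],[1,0.018,0.034,0.003,0,0,0.1],[1,0.018,0.034,0.003,0,0,0.1],[1,0.018,0.034,0.003,0,0,0.1],[1,0.018,0.034,0.003,0,0,0.1],[1,0.018,0.034,0,0,0,0],[1,0.018,0.034,0,0,0,0],[1,0,0,0,0,0,0],[1,0,0,0,0,0,0],[1,0,0,0,0,0,0]]])

```text
clock: 3.15
tcp_pos: [0.4636, -0.0861, 0.262]
ee_rot: [0.0, 0.711, 0.703, -0.0]
force: [-0.6, -0.0, 0.3]
width: 1.0
```

Run:
```python
from h import *
st=robot.observe(); p=imaging.get_image("wrist")
import pickle; pickle.dump((st,p),open("w1.pkl","wb"))
cv2.imwrite("pics/w1.png",p["img"][:,:,::-1])
print(st["tcp_pos"],st["qpos"])
for t in ["tall_mid","wide_mid","square_mid","necked_mid"]:
    m=spotter.masks_of(p,t); print(t,[(round(x["score"],2),np.round(x["location"]),int(x["pixels"].sum())) for x in m[:2]])
```

```text
[ 0.46358034 -0.08605525  0.26202859] [-4.61838186e-01 -2.76120196e-01 -1.97312587e-01  1.64950631e+00
 -2.29534057e-04  1.11951905e+00]
tall_mid [(0.82, array([278., 206.]), 1325)]
wide_mid [(0.65, array([275., 259.]), 1668)]
square_mid [(0.61, array([273., 144.]), 1407)]
necked_mid [(0.95, array([271.,  83.]), 1360), (0.69, array([275.,  35.]), 1490)]
```

View pics/w1.png

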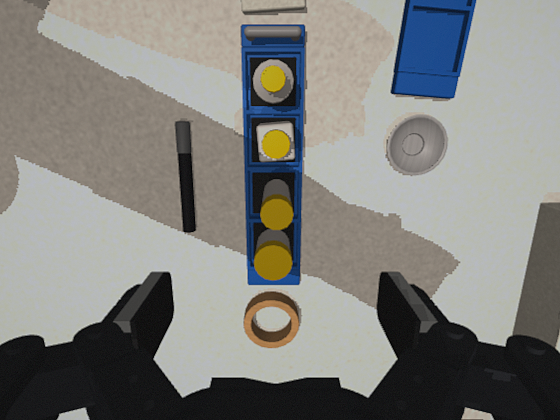

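```bash
cat > fit2.py <<'E'
from h import *
import pickle
from scipy.optimize import least_squares
def yellow(img):
    h=cv2.cvtColor(img,cv2.COLOR_RGB2HSV); return (h[...,0]>19)&(h[...,0]<38)&(h[...,1]>120)&(h[...,2]>25)
a=np.linspace(0,2*np.pi,40,endpoint=False)
def P(p,X,st):
    if "origin" in p: return proj(p,X)
    T=p["tool_from_camera"]; Rt=q2R(st["ee_rot"]); o=st["tcp_pos"]+Rt@T[:3,3]; M=Rt@T[:3,:3]
    c=p["K"]@(M.T@(np.array(X)-o)); return c[:2]/c[2]
def cent(h):
    M=cv2.moments(h); return np.array([M["m10"],M["m01"]])/M["m00"]
H=lambda p,st,X,r,hh: cv2.convexHull(np.array([P(p,np.array(X)+[r*np.cos(t),r*np.sin(t),-q],st) for t in a for q in(0,hh)],np.float32))
caps={"necked":(.011,.018,(.4628,.0107,.092)),"square":(.0135,.016,(.4649,-.046,.082)),"tall":(.0155,.020,(.4648,-.1074,.104)),"wide":(.021,.016,(.4605,-.1735,.066))}
def run(views,names=caps):
    for n in names:
        r,hh,X0=caps[n]; cs=[]
        for p,st in views:
            _,lab,s,ct=cv2.connectedComponentsWithStats(yellow(p["img"]).astype(np.uint8))
            u=P(p,np.array(X0)-[0,0,.007],st); i=1+np.argmin(np.linalg.norm(ct[1:]-u,axis=1)+1e3*(s[1:,4]<40)); cs.append(ct[i])
        f=lambda X: np.concatenate([cent(H(p,st,X,r,hh))-c for (p,st),c in zip(views,cs)])
        s=least_squares(f,X0,diff_step=1e-3,loss="soft_l1"); g=least_squares(lambda xy:f(np.r_[xy,X0[2]])[-2:],X0[:2],diff_step=1e-3)
        print(n,np.round(s.x,4),"res",np.round(f(s.x),1),"last view alone:",np.round(g.x,4))
E
python3 - <<'E'
from fit2 import *
st,p=pickle.load(open("w1.pkl","rb"))
run([(imaging.get_image("scene"),None),(p,st)])
i=cv2.resize(p["img"][15:295,230:320,::-1],None,fx=4,fy=4,interpolation=cv2.INTER_CUBIC)
cv2.imwrite("pics/w1z.png",np.hstack([i[:560],i[560:]]))
E
```

```text
necked [0.4637 0.011  0.0955] res [ 0.6 -0.  -0.2  0.2] last view alone: [0.4638 0.0114]
square [ 0.4656 -0.0454  0.0846] res [ 0.7  0.  -0.2  0.2] last view alone: [ 0.4658 -0.0455]
tall [ 0.4656 -0.1069  0.1051] res [ 0.6  0.1 -0.2  0.2] last view alone: [ 0.4658 -0.107 ]
wide [ 0.4611 -0.1728  0.0669] res [ 0.6  0.1 -0.3  0.3] last view alone: [ 0.4614 -0.1729]
```

View pics/w1z.png

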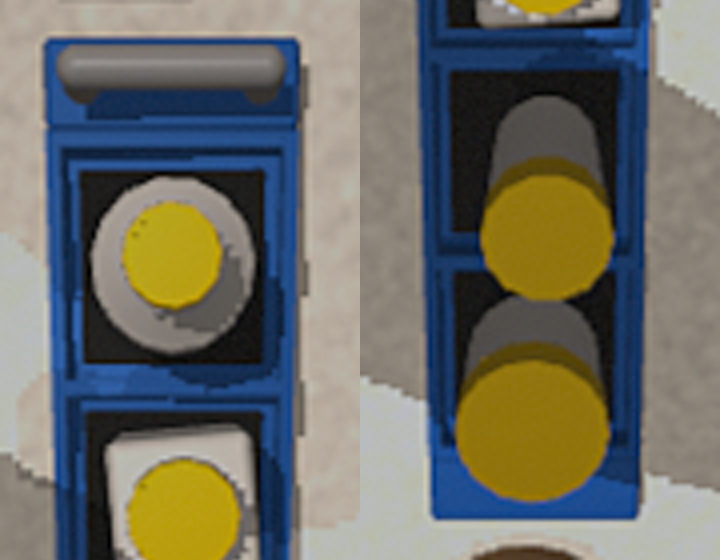

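Wrist view: four caps in a row at columns ~272–277, rows 78, 144, 210 and 258, and the wrist fit agrees with the other views to about 1 mm. Next, a look at the transport rack.

step_arm(deltas=[[[1,0.025,0.04,0,0,0,0],[1,0.025,0.04,0,0,0,0],[1,0.025,0.04,0,0,0,0],[1,0.025,0.04,0,0,0,0],[1,0.025,0.04,0,0,0,0],[1,0.025,0.04,0,0,0,0],[1,0.025,0.04,0,0,0,0],[1,0,0,0,0,0,0],[1,0,0,0,0,0,0],[1,0,0,0,0,0,0]]])

```text
clock: 4.45
tcp_pos: [0.6387, 0.1938, 0.2624]
ee_rot: [0.0, 0.711, 0.703, 0.0]
force: [-0.2, -0.1, -0.0]
width: 1.003
```

Run:
```python
from h import *
st=robot.observe(); p=imaging.get_image("wrist")
import pickle; pickle.dump((st,p),open("w2.pkl","wb"))
cv2.imwrite("pics/w2.png",p["img"][:,:,::-1])
print(st["tcp_pos"],st["qpos"],st["clock"])
```

```text
[0.63867843 0.19375372 0.26242018] [ 9.92392882e-02  3.33692769e-01  4.23914063e-01  1.66068195e+00
 -2.51435832e-04  1.68075236e+00] 4.45
```

View pics/w2.png

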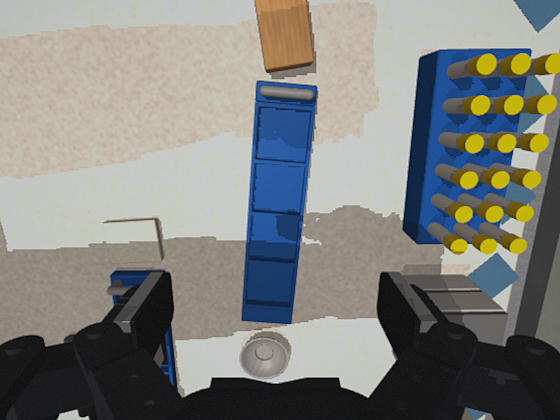

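The whole empty rack shows, with its handle at the top (287, 92) and its plain end at (267, 305). I'll fit its pose from all views.

```bash
cat > fitr.py <<'E'
from fit2 import *
from scipy.optimize import minimize
def blue(img):
    h=cv2.cvtColor(img,cv2.COLOR_RGB2HSV); return (h[...,0]>100)&(h[...,0]<125)&(h[...,1]>100)
def box(x,y,th,z=0):
    c,s=np.cos(th),np.sin(th)
    return [np.array([x+c*u-s*v,y+s*u+c*v,zz]) for u in(-.033,.033) for v in(-.148,.148) for zz in(z,z+.016)]
S=4
def fill(h):
    m=np.zeros((420*S,560*S),np.uint8); cv2.fillConvexPoly(m,np.round((h*S+(S-1)/2)*16).astype(np.int32),1,shift=4); return m
def hm(p,st,b): return fill(cv2.convexHull(np.array([P(p,X,st) for X in b],np.float32)))
def fitrack(views,X0):
    ms=[]
    for p,st in views:
        g=cv2.dilate(hm(p,st,box(*X0))[::S,::S],np.ones((17,17)))>0
        b=cv2.resize((blue(p["img"])&g).astype(np.uint8),None,fx=S,fy=S,interpolation=0)
        _,lab,s,_=cv2.connectedComponentsWithStats(b); b=lab==1+np.argmax(s[1:,4])
        m=np.zeros_like(b,np.uint8); cv2.fillConvexPoly(m,cv2.convexHull(np.argwhere(b)[:,::-1].astype(np.int32)),1); ms.append(m)
    def c(X):
        t=0
        for (p,st),m in zip(views,ms):
            q=hm(p,st,box(*X)); t-=(q&m).sum()/(q|m).sum()
        return t/len(views)
    n=len(X0); sx=np.vstack([X0]+[np.array(X0)+np.eye(n)[i]*[.006,.006,.03,.01][i] for i in range(n)])
    s=minimize(c,X0,method="Nelder-Mead",options=dict(initial_simplex=sx,xatol=1e-4,fatol=1e-5)); return np.round(s.x,4),round(s.fun,4)
E
python3 - <<'E'
from fitr import *
st,p=pickle.load(open("w2.pkl","rb")); W=(p,st); Sc=(imaging.get_image("scene"),None); T=(imaging.get_image("top"),None)
X=(.639,.146,-.09)
for n,v in {"wrist":[W],"scene":[Sc],"top":[T],"all":[W,Sc,T]}.items(): print(n,fitrack(v,X))
print("z free",fitrack([W,Sc],X+(0.,)))
st1,p1=pickle.load(open("w1.pkl","rb")); print("src wrist",fitrack([(p1,st1)],(.4613,-.0776,-.005)))
E
```

```text
wrist (array([ 0.6399,  0.1454, -0.0943]), np.float64(-0.993))
scene (array([ 0.6384,  0.1462, -0.0931]), np.float64(-0.9835))
top (array([ 0.6393,  0.1427, -0.0924]), np.float64(-0.955))
all (array([ 0.6396,  0.1456, -0.0949]), np.float64(-0.9681))
z free (array([ 0.6396,  0.1449, -0.096 ,  0.0023]), np.float64(-0.9821))
src wrist (array([ 0.4627, -0.0792, -0.0096]), np.float64(-0.9937))
```

step_arm(deltas=[[[1,-0.035,-0.0365,-0.016,0,0,0],[1,-0.035,-0.0365,-0.016,0,0,0],[1,-0.035,-0.0365,-0.016,0,0,0],[1,-0.035,-0.0365,-0.016,0,0,0],[1,-0.035,-0.0365,-0.016,0,0,0],[1,0,0,0,0,0,0],[1,0,0,0,0,0,0],[1,0,0,0,0,0,0]]])

```text
clock: 5.4
tcp_pos: [0.477, 0.0245, 0.1891]
ee_rot: [0.001, 0.711, 0.703, 0.001]
force: [-0.0, 0.4, 1.5]
width: 1.001
```

Run:
```python
from fitr import *
st=robot.observe(); p=imaging.get_image("wrist"); pickle.dump((st,p),open("w3.pkl","wb"))
cv2.imwrite("pics/w3.png",p["img"][:,:,::-1]); print(st["tcp_pos"],st["clock"])
st1,p1=pickle.load(open("w1.pkl","rb"))
# square yaw: fit body top face hull + side (36x36x56 box) to white+yellow mask
T=(imaging.get_image("top"),None)
for nm,(pp,s) in {"w1":(p1,st1),"w3":(p,st),"top":T}.items():
    u=np.array(P(pp,[.4655,-.046,.05],s)); h=cv2.cvtColor(pp["img"],cv2.COLOR_RGB2HSV)
    w=((h[...,1]<60)&(h[...,2]>95))|yellow(pp["img"])
    k=np.zeros_like(w); r=26 if nm!="top" else 18; k[int(u[1])-r:int(u[1])+r,int(u[0])-r:int(u[0])+r]=1; w&=k
    n,lab,sts,ct=cv2.connectedComponentsWithStats(w.astype(np.uint8)); i=lab[int(u[1]),int(u[0])]
    pts=np.argwhere(lab==i)[:,::-1].astype(np.float32); print(nm,u,sts[i],cv2.minAreaRect(pts))
    c0=int(u[0]),int(u[1]); cv2.imwrite(f"pics/sq_{nm}.png",cv2.resize(pp["img"][c0[1]-30:c0[1]+30,c0[0]-30:c0[0]+30,::-1],(260,260),interpolation=cv2.INTER_CUBIC))
cv2.imwrite("pics/sq.png",np.hstack([cv2.imread(f"pics/sq_{n}.png") for n in("w1","w3","top")]))
```

```text
[0.47701697 0.02448086 0.18909046] 5.4
w1 [275.24057362 141.89638582] [ 256  122   39   40 1282] ((275.286865234375, 141.65574645996094), (36.84804916381836, 36.30483627319336), 84.80557250976562)
w3 [261.42143045 272.73808201] [ 239  259   44   39 1488] ((260.804931640625, 278.756103515625), (38.63680648803711, 41.235694885253906), 85.03025817871094)
top [277.81437989 260.72783846] [266 250  24  24 455] ((277.55938720703125, 261.09405517578125), (22.388336181640625, 21.59230613708496), 84.2894058227539)
```

View pics/w3.png

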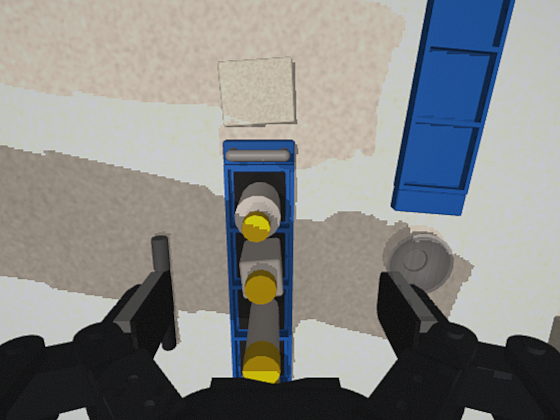

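View pics/sq.png

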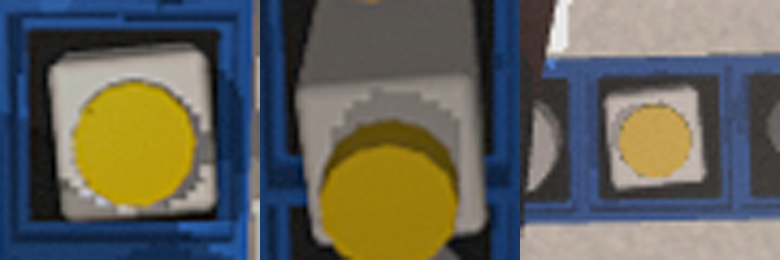

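The square bottle's yaw is about +4.5° in the world frame. The wrist view shows the necked bottle ahead at (256, 226). The last move fell about 13 mm short, so I'll correct for that and descend on the necked bottle.

step_arm(deltas=[[[1,-0.013,-0.013,0,0,0,0],[1,0,0,0,0,0,0],[1,0,0,-0.02,0,0,0],[1,0,0,-0.02,0,0,0],[1,0,0,-0.02,0,0,0],[1,0,0,-0.02,0,0,0],[1,0,0,0,0,0,0],[1,0,0,0,0,0,0]]])

```text
clock: 6.3
tcp_pos: [0.4635, 0.0121, 0.1083]
ee_rot: [-0.0, 0.71, 0.704, 0.0]
force: [0.4, -0.2, 0.3]
width: 0.997
```

Run:
```python
from fitr import *
st=robot.observe(); print(st["tcp_pos"],2*np.degrees(np.arctan2(st["ee_rot"][2],st["ee_rot"][1])),st["force"])
p=imaging.get_image("wrist"); cv2.imwrite("pics/w4.png",p["img"][:,:,::-1])
```

```text
[0.46349982 0.01206456 0.10832422] 89.4648694905729 [ 0.36126065 -0.19163653  0.29402112]
```

View pics/w4.png

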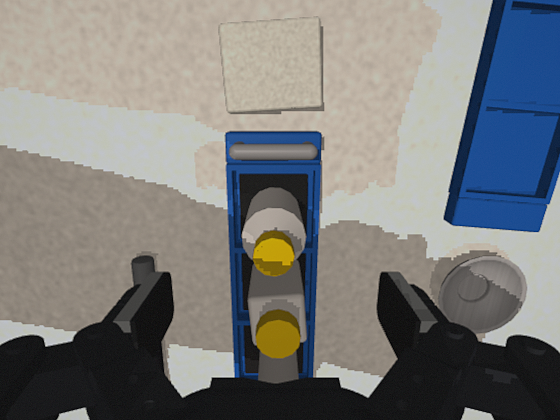

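Wrist view: the bottle (273, 230) is centred between the jaws (centre col ~275). Descending and gripping.

step_arm(deltas=[[[1,0,0,-0.02,0,0,0],[1,0,0,-0.02,0,0,0],[1,0,0,-0.021,0,0,0],[1,0,0,0,0,0,0],[-1,0,0,0,0,0,0],[-1,0,0,0,0,0,0],[-1,0,0,0,0,0,0],[-1,0,0,0,0,0,0],[-1,0,0,0,0,0,0],[-1,0,0,0,0,0,0],[-1,0,0,0,0,0,0],[-1,0,0,0,0,0,0]]], grip_force=30)

```text
clock: 7.55
tcp_pos: [0.4639, 0.0114, 0.0482]
ee_rot: [0.001, 0.711, 0.704, 0.0]
force: [-1.6, -0.7, 6.5]
width: 0.43
```

step_arm(deltas=[[[-1,0,0,0.02,0,0,0],[-1,0,0,0.02,0,0,0],[-1,0,0,0.02,0,0,0],[-1,0,0,0.02,0,0,0],[-1,0,0,0.02,0,0,0],[-1,0,0,0.02,0,0,0],[-1,0,0,0,0,0,0],[-1,0,0,0,0,0,0]]])

```text
clock: 8.35
tcp_pos: [0.4633, 0.0116, 0.1668]
ee_rot: [0.0, 0.711, 0.704, 0.0]
force: [0.7, -1.0, -1.7]
width: 0.424
```

Run:
```python
from fitr import *
st=robot.observe(); print(st["tcp_pos"],st["force"],st["width"])
p=imaging.get_image("wrist"); s=imaging.get_image("scene"); cv2.imwrite("pics/w5.png",np.hstack([cv2.resize(x["img"][:,:,::-1],(400,300)) for x in (p,s)]))
```

```text
[0.46334502 0.01158528 0.16675466] [ 0.71654146 -0.98924684 -1.72006956] 0.42378650419854735
```

View pics/w5.png

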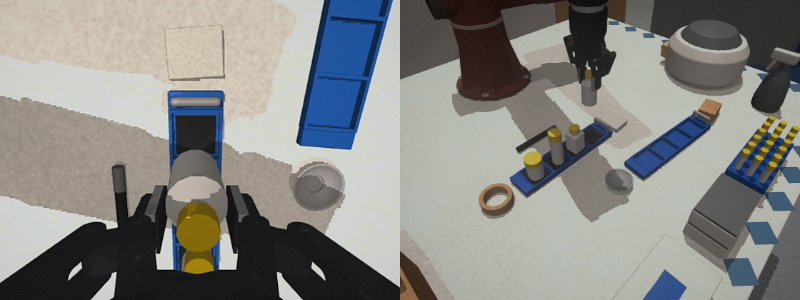

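The bottle is held upright and clear of the rack. Moving to the cell next to the transport handle.

step_arm(deltas=[[[-1,0.0185,0.0226,0,0,0,-0.0085],[-1,0.0185,0.0226,0,0,0,-0.0085],[-1,0.0185,0.0226,0,0,0,-0.0085],[-1,0.0185,0.0226,0,0,0,-0.0085],[-1,0.0185,0.0226,0,0,0,-0.0085],[-1,0.0185,0.0226,0,0,0,-0.0085],[-1,0.0185,0.0226,0,0,0,-0.0085],[-1,0.0185,0.0226,0,0,0,-0.0085],[-1,0.0185,0.0226,0,0,0,-0.0085],[-1,0.0185,0.0226,0,0,0,-0.0085],[-1,0,0,0,0,0,0],[-1,0,0,0,0,0,0],[-1,0,0,0,0,0,0]]])

```text
clock: 9.75
tcp_pos: [0.6475, 0.2371, 0.1661]
ee_rot: [-0.0, 0.74, 0.673, -0.001]
force: [-0.6, -0.7, -1.1]
width: 0.426
```

Run:
```python
from fitr import *
st=robot.observe(); print(st["tcp_pos"],st["force"],st["width"],2*np.degrees(np.arctan2(st["ee_rot"][2],st["ee_rot"][1])))
p=imaging.get_image("wrist"); s=imaging.get_image("scene"); cv2.imwrite("pics/w6.png",np.hstack([cv2.resize(x["img"][:,:,::-1],(400,300)) for x in (p,s)]))
```

```text
[0.64748959 0.23714481 0.16612483] [-0.55456161 -0.69243107 -1.12938474] 0.42626765610798817 84.54902876315231
```

View pics/w6.png

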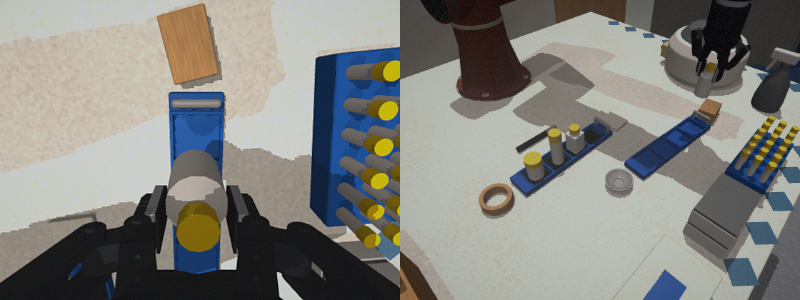

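step_arm(deltas=[[[-1,0.001,0.001,-0.02,0,0,0],[-1,0,0,-0.02,0,0,0],[-1,0,0,-0.02,0,0,0],[-1,0,0,-0.02,0,0,0],[-1,0,0,-0.02,0,0,0],[-1,0,0,-0.017,0,0,0],[-1,0,0,0,0,0,0],[-1,0,0,-0.002,0,0,0],[-1,0,0,-0.001,0,0,0],[-1,0,0,0,0,0,0]]])

```text
clock: 10.85
tcp_pos: [0.6498, 0.2387, 0.0479]
ee_rot: [0.0, 0.74, 0.673, 0.001]
force: [-0.4, -0.1, -0.2]
width: 0.426
```

step_arm(deltas=[[[-1,0,0,-0.001,0,0,0],[-1,0,0,0,0,0,0],[-1,0,0,0,0,0,0]]])

```text
clock: 11.15
tcp_pos: [0.6492, 0.2387, 0.0459]
ee_rot: [0.0, 0.74, 0.673, 0.0]
force: [-0.7, 0.2, -0.3]
width: 0.429
```

Run:
```python
from fitr import *
st=robot.observe(); print(st["tcp_pos"],st["force"],st["moment"],st["clock"])
s=imaging.get_image("scene");  cv2.imwrite("pics/s7.png",cv2.resize(s["img"][100:240,300:480,::-1],None,fx=4,fy=4,interpolation=2))
```

```text
[0.6491832  0.2386869  0.04594765] [-0.71971659  0.2357596  -0.31528763] [ 0.0184762  -0.02837303 -0.02869962] 11.15
```

View pics/s7.png

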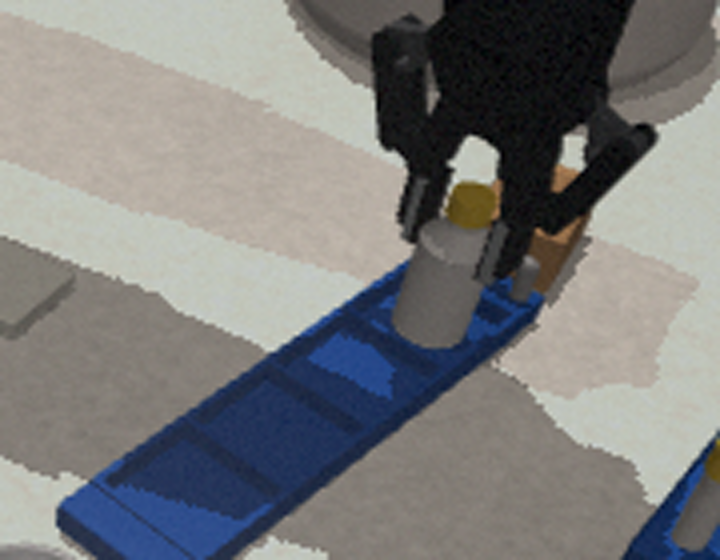

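Still no contact force, so I'll keep lowering gently.

step_arm(deltas=[[[-1,0,0,-0.001,0,0,0],[-1,0,0,0,0,0,0],[-1,0,0,0,0,0,0]]])

```text
clock: 11.5
tcp_pos: [0.6493, 0.2388, 0.0454]
ee_rot: [0.0, 0.74, 0.673, 0.0]
force: [-1.8, 0.6, 4.8]
width: 0.429
```

Contact: 4.8 N upward at z ≈ 0.045, as expected. Releasing and retreating.

step_arm(deltas=[[[0.2,0,0,0,0,0,0],[0.2,0,0,0,0,0,0],[1,0,0,0,0,0,0],[1,0,0,0,0,0,0],[1,0,0,0,0,0,0],[1,0,0,0.02,0,0,0],[1,0,0,0.02,0,0,0],[1,0,0,0.02,0,0,0],[1,0,0,0.025,0,0,0],[1,0,0,0.025,0,0,0],[1,0,0,0.025,0,0,0],[1,0,0,0,0,0,0]]])

```text
clock: 12.7
tcp_pos: [0.6509, 0.239, 0.1844]
ee_rot: [0.002, 0.74, 0.673, 0.003]
force: [0.2, -0.0, 0.7]
width: 1.002
```

Run:
```python
from fitr import *
st=robot.observe(); print(st["tcp_pos"],st["force"],st["width"],st["clock"])
s=imaging.get_image("scene"); t=imaging.get_image("top"); p=imaging.get_image("wrist")
cv2.imwrite("pics/s8.png",np.hstack([cv2.resize(x["img"][:,:,::-1],(400,300)) for x in (p,s)]))
caps["necked"]=(.011,.018,(.649,.239,.089)); run([(s,None),(p,st)],["necked"])
```

```text
[0.65094076 0.23895897 0.18435765] [ 0.19461832 -0.01711412  0.69348078] 1.0019539219122076 12.7
necked [0.6506 0.2376 0.0918] res [ 1.3  0.4 -0.4  0.1] last view alone: [0.6508 0.2369]
```

View pics/s8.png

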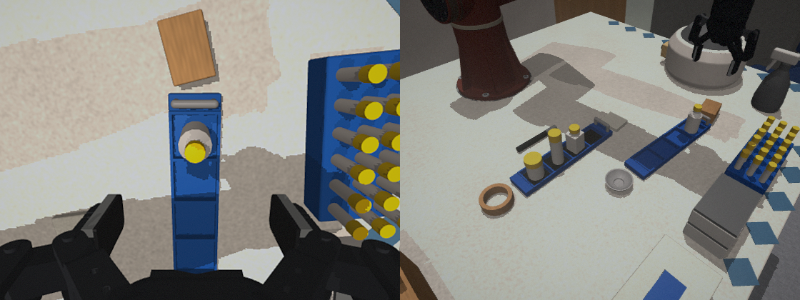

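The necked bottle stands upright in the cell next to the handle (wrist view 195, 145). Next is the square bottle.

step_arm(deltas=[[[1,-0.0154,-0.0237,0,0,0,0.0145],[1,-0.0154,-0.0237,0,0,0,0.0145],[1,-0.0154,-0.0237,0,0,0,0.0145],[1,-0.0154,-0.0237,0,0,0,0.0145],[1,-0.0154,-0.0237,0,0,0,0.0145],[1,-0.0154,-0.0237,0,0,0,0.0145],[1,-0.0154,-0.0237,0,0,0,0.0145],[1,-0.0154,-0.0237,0,0,0,0.0145],[1,-0.0154,-0.0237,0,0,0,0.0145],[1,-0.0154,-0.0237,0,0,0,0.0145],[1,-0.0154,-0.0237,0,0,0,0.0145],[1,-0.0154,-0.0237,0,0,0,0.0145],[1,0,0,0,0,0,0],[1,0,0,0,0,0,0],[1,0,0,0,0,0,0]]])

```text
clock: 14.35
tcp_pos: [0.4643, -0.0452, 0.1791]
ee_rot: [-0.0, 0.679, 0.735, -0.0]
force: [0.2, -0.3, 0.6]
width: 0.998
```

```bash
cat > look.py <<'E'
from fitr import *
import sys
def look(name):
    st=robot.observe(); print(np.round(st["tcp_pos"],4),np.round(st["force"],1),round(st["width"],3),2*np.degrees(np.arctan2(st["ee_rot"][2],st["ee_rot"][1])),st["clock"])
    p=imaging.get_image("wrist"); s=imaging.get_image("scene")
    cv2.imwrite(f"pics/{name}.png",np.hstack([cv2.resize(x["img"][:,:,::-1],(400,300)) for x in (p,s)]))
    return st,p,s
E
python3 - <<'E'
from look import *
st,p,s=look("s9"); run([(s,None),(p,st)],["square","tall","wide"])
E
```

```text
[ 0.4643 -0.0452  0.1791] [ 0.2 -0.3  0.6] 0.998 94.53530914336424 14.35
square [ 0.4654 -0.0456  0.0844] res [ 0.6  0.1 -0.2  0.1] last view alone: [ 0.4656 -0.0462]
tall [ 0.4633 -0.121   0.1138] res [-7.5 -0.4  0.4 -0.3] last view alone: [ 0.4631 -0.1278]
wide [ 0.4634 -0.1584  0.0568] res [ 9.4  0.4 -0.5  0.4] last view alone: [ 0.4637 -0.1519]
```

View pics/s9.png

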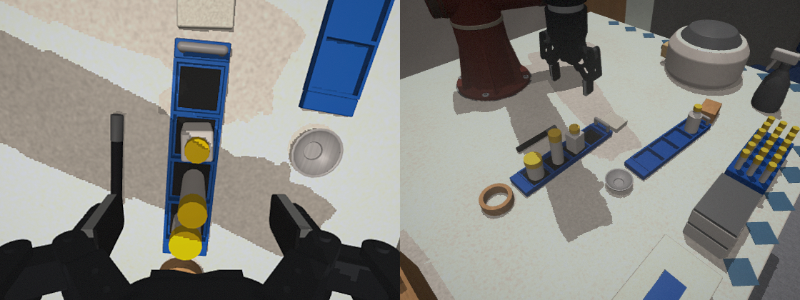

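The square fit is good at (0.4655, −0.046). The tall and wide values in this view are unusable because their caps merge. I'll grip at z ≈ 0.055 so the gripper body clears the tall tube's top.

step_arm(deltas=[[[1,0.001,-0.0005,-0.02,0,0,0],[1,0,0,-0.02,0,0,0],[1,0,0,-0.02,0,0,0],[1,0,0,-0.02,0,0,0],[1,0,0,-0.02,0,0,0],[1,0,0,-0.012,0,0,0],[1,0,0,-0.012,0,0,0],[1,0,0,0,0,0,0],[1,0,0,0,0,0,0],[-1,0,0,0,0,0,0],[-1,0,0,0,0,0,0],[-1,0,0,0,0,0,0],[-1,0,0,0,0,0,0],[-1,0,0,0,0,0,0],[-1,0,0,0,0,0,0],[-1,0,0,0,0,0,0],[-1,0,0,0,0,0,0]]])

```text
clock: 16.15
tcp_pos: [0.4656, -0.0464, 0.0564]
ee_rot: [0.0, 0.679, 0.734, 0.0]
force: [-2.8, 0.1, 6.2]
width: 0.4
```

Run:
```python
from look import *
st,p,s=look("s10")
cv2.imwrite("pics/s10.png",cv2.resize(s["img"][110:280,140:340,::-1],None,fx=3.5,fy=3.5,interpolation=2))
```

```text
[ 0.4656 -0.0464  0.0564] [-2.8  0.1  6.2] 0.4 94.52519126155129 16.15
```

View pics/s10.png

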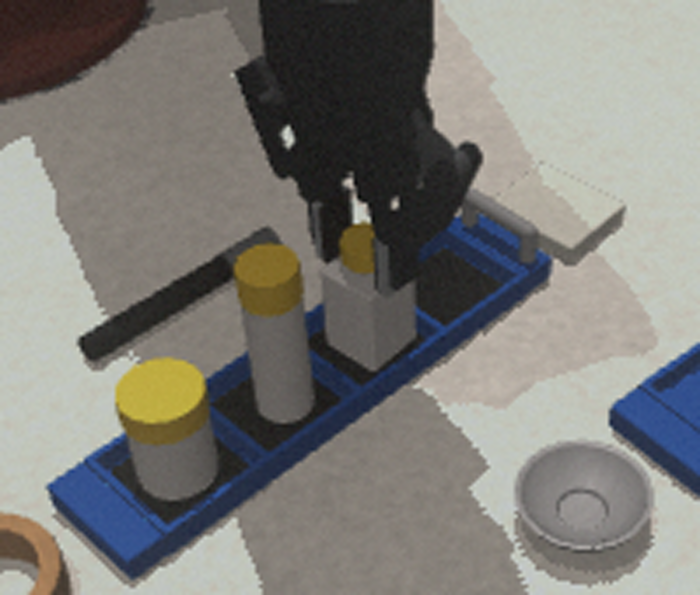

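The pads hold the square bottle's upper body and the tall tube is undisturbed. Lifting and carrying it to cell 2.

step_arm(deltas=[[[-1,0,0,0.02,0,0,0],[-1,0,0,0.02,0,0,0],[-1,0,0,0.02,0,0,0],[-1,0,0,0.02,0,0,0],[-1,0,0,0.02,0,0,0],[-1,0,0,0.02,0,0,0],[-1,0,0,0,0,0,0]]])

```text
clock: 16.95
tcp_pos: [0.4665, -0.0467, 0.1782]
ee_rot: [0.002, 0.679, 0.734, 0.001]
force: [1.3, 0.3, -0.2]
width: 0.398
```

step_arm(deltas=[[[-1,0.0148,0.0186,0,0,0,-0.0144],[-1,0.0148,0.0186,0,0,0,-0.0144],[-1,0.0148,0.0186,0,0,0,-0.0144],[-1,0.0148,0.0186,0,0,0,-0.0144],[-1,0.0148,0.0186,0,0,0,-0.0144],[-1,0.0148,0.0186,0,0,0,-0.0144],[-1,0.0148,0.0186,0,0,0,-0.0144],[-1,0.0148,0.0186,0,0,0,-0.0144],[-1,0.0148,0.0186,0,0,0,-0.0144],[-1,0.0148,0.0186,0,0,0,-0.0144],[-1,0.0148,0.0186,0,0,0,-0.0144],[-1,0.0148,0.0186,0,0,0,-0.0144],[-1,0,0,0,0,0,0],[-1,0,0,0,0,0,0],[-1,0,0,0,0,0,0]]])

```text
clock: 18.45
tcp_pos: [0.6423, 0.1764, 0.175]
ee_rot: [-0.0, 0.74, 0.673, -0.0]
force: [-0.6, -0.3, -1.7]
width: 0.392
```

Run:
```python
from look import *
look("s11")
```

```text
[0.6423 0.1764 0.175 ] [-0.6 -0.3 -1.7] 0.392 84.61753445513396 18.45
```

View pics/s11.png

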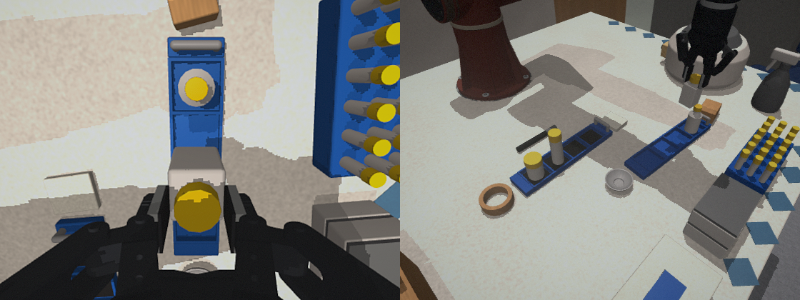

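The square bottle is held upright over cell 2. Lowering.

step_arm(deltas=[[[-1,0.0005,0,-0.02,0,0,0],[-1,0,0,-0.02,0,0,0],[-1,0,0,-0.02,0,0,0],[-1,0,0,-0.02,0,0,0],[-1,0,0,-0.02,0,0,0],[-1,0,0,-0.015,0,0,0],[-1,0,0,-0.005,0,0,0],[-1,0,0,0,0,0,0],[-1,0,0,-0.001,0,0,0],[-1,0,0,0,0,0,0]]])

```text
clock: 19.55
tcp_pos: [0.6441, 0.177, 0.0559]
ee_rot: [0.001, 0.739, 0.673, 0.001]
force: [-0.2, -0.2, -0.1]
width: 0.399
```

step_arm(deltas=[[[-1,0,0,-0.001,0,0,0],[-1,0,0,0,0,0,0],[-1,0,0,-0.001,0,0,0],[-1,0,0,0,0,0,0],[-1,0,0,0,0,0,0]]])

```text
clock: 20.05
tcp_pos: [0.6437, 0.177, 0.0535]
ee_rot: [0.0, 0.739, 0.673, 0.0]
force: [-2.7, -0.2, 6.1]
width: 0.399
```

Contact at 6 N. Releasing.

step_arm(deltas=[[[0.2,0,0,0,0,0,0],[0.2,0,0,0,0,0,0],[1,0,0,0,0,0,0],[1,0,0,0,0,0,0],[1,0,0,0,0,0,0],[1,0,0,0.02,0,0,0],[1,0,0,0.02,0,0,0],[1,0,0,0.02,0,0,0],[1,0,0,0.025,0,0,0],[1,0,0,0.025,0,0,0],[1,0,0,0.03,0,0,0],[1,0,0,0,0,0,0],[1,0,0,0,0,0,0]]])

```text
clock: 21.35
tcp_pos: [0.6439, 0.177, 0.1934]
ee_rot: [0.001, 0.739, 0.673, 0.001]
force: [-0.9, -1.2, -0.7]
width: 1.002
```

Run:
```python
from look import *
st,p,s=look("s12"); caps["necked"]=(.011,.018,(.65,.238,.089)); caps["square"]=(.0135,.016,(.643,.177,.079))
run([(s,None),(p,st)],["necked","square"])
```

```text
[0.6439 0.177  0.1934] [-0.9 -1.2 -0.7] 1.002 84.62784560270946 21.35
necked [0.6489 0.2387 0.0908] res [ 0.6  0.2 -0.2  0.1] last view alone: [0.649  0.2387]
square [0.6439 0.1779 0.0808] res [ 0.6  0.2 -0.2  0.1] last view alone: [0.644  0.1775]
```

View pics/s12.png

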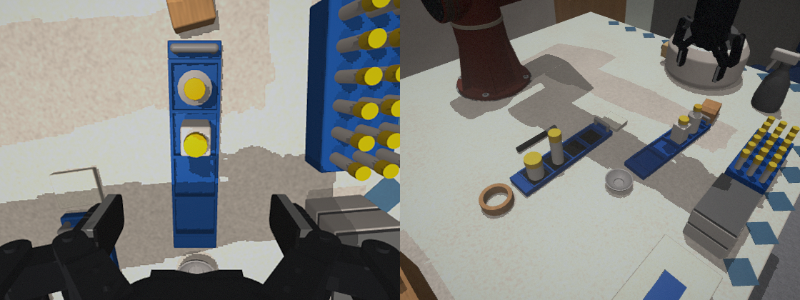

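Both placed bottles stand centred and upright, with cap tops at 91 and 81 mm as expected. Next is the tall tube.

step_arm(deltas=[[[1,-0.0149,-0.0237,0,0,0,0.0075],[1,-0.0149,-0.0237,0,0,0,0.0075],[1,-0.0149,-0.0237,0,0,0,0.0075],[1,-0.0149,-0.0237,0,0,0,0.0075],[1,-0.0149,-0.0237,0,0,0,0.0075],[1,-0.0149,-0.0237,0,0,0,0.0075],[1,-0.0149,-0.0237,0,0,0,0.0075],[1,-0.0149,-0.0237,0,0,0,0.0075],[1,-0.0149,-0.0237,0,0,0,0.0075],[1,-0.0149,-0.0237,0,0,0,0.0075],[1,-0.0149,-0.0237,0,0,0,0.0075],[1,-0.0149,-0.0237,0,0,0,0.0075],[1,0,0,0,0,0,0],[1,0,0,0,0,0,0],[1,0,0,0,0,0,0]]])

```text
clock: 22.95
tcp_pos: [0.4646, -0.1068, 0.1922]
ee_rot: [-0.0, 0.708, 0.706, 0.0]
force: [0.4, 0.0, 0.0]
width: 0.998
```

Run:
```python
from look import *
st,p,s=look("s13"); run([(s,None),(p,st)],["tall","wide"])
```

```text
[ 0.4646 -0.1068  0.1922] [0.4 0.  0. ] 0.998 89.8007473636155 22.95
tall [ 0.4655 -0.1069  0.1049] res [ 0.6  0.1 -0.2  0.2] last view alone: [ 0.4657 -0.107 ]
wide [ 0.4611 -0.1728  0.0668] res [ 0.6  0.1 -0.2  0.2] last view alone: [ 0.4613 -0.173 ]
```

View pics/s13.png

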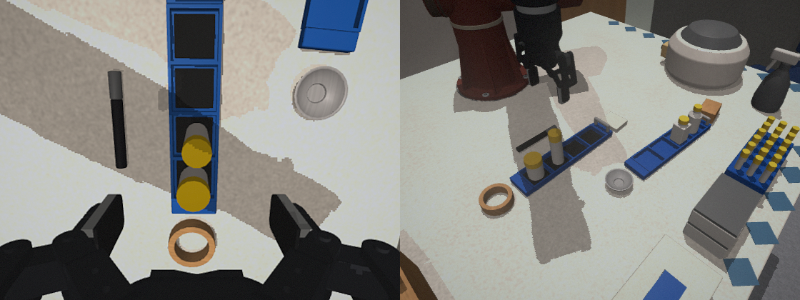

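step_arm(deltas=[[[1,0.001,0,-0.02,0,0,0],[1,0,0,-0.02,0,0,0],[1,0,0,-0.02,0,0,0],[1,0,0,-0.02,0,0,0],[1,0,0,-0.02,0,0,0],[1,0,0,-0.015,0,0,0],[1,0,0,-0.015,0,0,0],[1,0,0,0,0,0,0],[1,0,0,0,0,0,0],[-1,0,0,0,0,0,0],[-1,0,0,0,0,0,0],[-1,0,0,0,0,0,0],[-1,0,0,0,0,0,0],[-1,0,0,0,0,0,0],[-1,0,0,0,0,0,0],[-1,0,0,0,0,0,0],[-1,0,0,0,0,0,0],[-1,0,0,0,0,0,0]]])

```text
clock: 24.85
tcp_pos: [0.4658, -0.1076, 0.0632]
ee_rot: [0.0, 0.708, 0.706, 0.0]
force: [-1.7, -0.5, 5.1]
width: 0.352
```

step_arm(deltas=[[[-1,0,0,0.02,0,0,0],[-1,0,0,0.02,0,0,0],[-1,0,0,0.02,0,0,0],[-1,0,0,0.02,0,0,0],[-1,0,0,0.02,0,0,0],[-1,0,0,0.02,0,0,0],[-1,0,0,0,0,0,0],[-1,0,0,0,0,0,0]]])

```text
clock: 25.65
tcp_pos: [0.4657, -0.1074, 0.1823]
ee_rot: [0.0, 0.708, 0.706, 0.0]
force: [-0.2, -0.7, 0.3]
width: 0.355
```

Run:
```python
from look import *
look("s14")
```

```text
[ 0.4657 -0.1074  0.1823] [-0.2 -0.7  0.3] 0.355 89.78434467341222 25.65
```

View pics/s14.png

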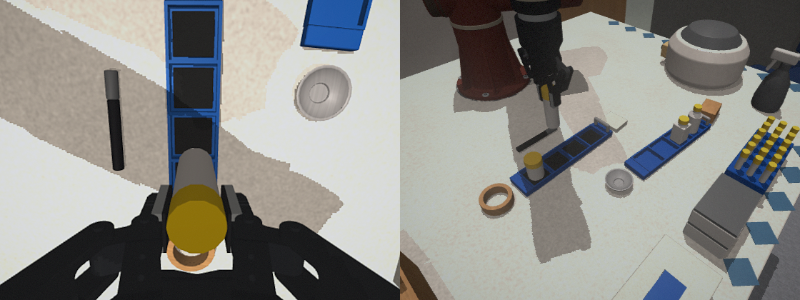

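The tube is held upright and the wide jar is undisturbed. Carrying it to cell 3.

step_arm(deltas=[[[-1,0.0143,0.0185,0,0,0,-0.0075],[-1,0.0143,0.0185,0,0,0,-0.0075],[-1,0.0143,0.0185,0,0,0,-0.0075],[-1,0.0143,0.0185,0,0,0,-0.0075],[-1,0.0143,0.0185,0,0,0,-0.0075],[-1,0.0143,0.0185,0,0,0,-0.0075],[-1,0.0143,0.0185,0,0,0,-0.0075],[-1,0.0143,0.0185,0,0,0,-0.0075],[-1,0.0143,0.0185,0,0,0,-0.0075],[-1,0.0143,0.0185,0,0,0,-0.0075],[-1,0.0143,0.0185,0,0,0,-0.0075],[-1,0.0143,0.0185,0,0,0,-0.0075],[-1,0,0,0,0,0,0],[-1,0,0,0,0,0,0],[-1,0,0,0,0,0,0]]])

```text
clock: 27.25
tcp_pos: [0.6366, 0.114, 0.1821]
ee_rot: [-0.0, 0.74, 0.673, -0.001]
force: [-0.3, 0.3, -0.7]
width: 0.353
```

Run:
```python
from look import *
look("s15")
```

```text
[0.6366 0.114  0.1821] [-0.3  0.3 -0.7] 0.353 84.60837236590352 27.25
```

View pics/s15.png

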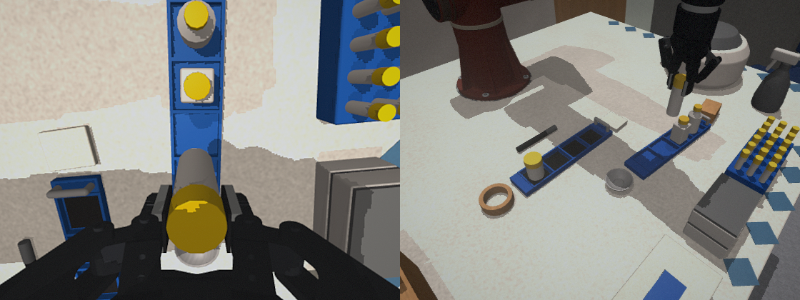

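step_arm(deltas=[[[-1,0.0005,0.0005,-0.02,0,0,0],[-1,0,0,-0.02,0,0,0],[-1,0,0,-0.02,0,0,0],[-1,0,0,-0.02,0,0,0],[-1,0,0,-0.02,0,0,0],[-1,0,0,-0.015,0,0,0],[-1,0,0,-0.005,0,0,0],[-1,0,0,0,0,0,0],[-1,0,0,-0.001,0,0,0],[-1,0,0,0,0,0,0],[-1,0,0,-0.001,0,0,0],[-1,0,0,0,0,0,0],[-1,0,0,0,0,0,0]]])

```text
clock: 28.65
tcp_pos: [0.6378, 0.1151, 0.061]
ee_rot: [0.0, 0.739, 0.673, 0.0]
force: [-0.5, 0.2, -0.9]
width: 0.353
```

step_arm(deltas=[[[-1,0,0,-0.001,0,0,0],[-1,0,0,0,0,0,0],[-1,0,0,0,0,0,0]]])

```text
clock: 28.95
tcp_pos: [0.638, 0.1151, 0.0603]
ee_rot: [0.0, 0.739, 0.673, 0.0]
force: [-1.2, 0.0, 4.4]
width: 0.35
```

Contact at 4.4 N and z ≈ 0.060. Releasing.

step_arm(deltas=[[[0,0,0,0,0,0,0],[0,0,0,0,0,0,0],[1,0,0,0,0,0,0],[1,0,0,0,0,0,0],[1,0,0,0,0,0,0],[1,0,0,0,0,0,0],[1,0,0,0.02,0,0,0],[1,0,0,0.02,0,0,0],[1,0,0,0.02,0,0,0],[1,0,0,0.025,0,0,0],[1,0,0,0.025,0,0,0],[1,0,0,0.025,0,0,0],[1,0,0,0,0,0,0],[1,0,0,0,0,0,0]]])

```text
clock: 30.35
tcp_pos: [0.6381, 0.115, 0.1951]
ee_rot: [0.0, 0.739, 0.673, 0.0]
force: [0.3, 0.7, -0.5]
width: 1.002
```

Run:
```python
from look import *
st,p,s=look("s16"); caps.update(square=(.0135,.016,(.643,.177,.079)),tall=(.0155,.02,(.638,.115,.101)))
run([(s,None),(p,st)],["square","tall"])
```

```text
[0.6381 0.115  0.1951] [ 0.3  0.7 -0.5] 1.002 84.62636750301765 30.35
square [0.6439 0.1781 0.081 ] res [ 0.7  0.2 -0.2  0.1] last view alone: [0.6441 0.1781]
tall [0.6378 0.1158 0.1011] res [ 0.7  0.2 -0.2  0.1] last view alone: [0.638  0.1158]
```

View pics/s16.png

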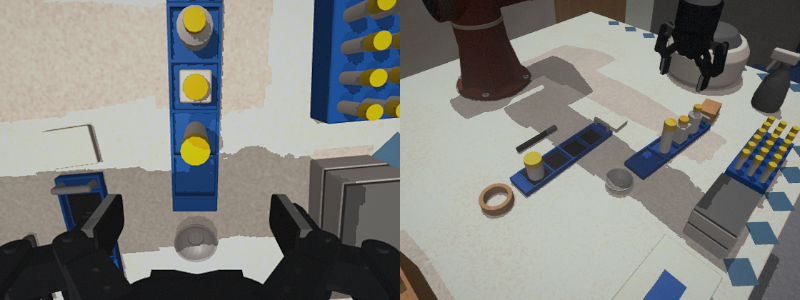

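Three are placed correctly. Last is the wide jar. I'll grip it around its cap at z ≈ 0.055, so the gripper body stays above the tall tube's top when I place it alongside.

step_arm(deltas=[[[1,-0.0147,-0.024,0,0,0,0.0075],[1,-0.0147,-0.024,0,0,0,0.0075],[1,-0.0147,-0.024,0,0,0,0.0075],[1,-0.0147,-0.024,0,0,0,0.0075],[1,-0.0147,-0.024,0,0,0,0.0075],[1,-0.0147,-0.024,0,0,0,0.0075],[1,-0.0147,-0.024,0,0,0,0.0075],[1,-0.0147,-0.024,0,0,0,0.0075],[1,-0.0147,-0.024,0,0,0,0.0075],[1,-0.0147,-0.024,0,0,0,0.0075],[1,-0.0147,-0.024,0,0,0,0.0075],[1,-0.0147,-0.024,0,0,0,0.0075],[1,0,0,0,0,0,0],[1,0,0,0,0,0,0],[1,0,0,0,0,0,0]]])

```text
clock: 31.95
tcp_pos: [0.4613, -0.1723, 0.1942]
ee_rot: [-0.0, 0.708, 0.706, 0.0]
force: [0.7, 0.5, -0.1]
width: 0.999
```

Run:
```python
from look import *
st,p,s=look("s17"); run([(s,None),(p,st)],["wide"])
```

```text
[ 0.4613 -0.1723  0.1942] [ 0.7  0.5 -0.1] 0.999 89.80126144182574 31.95
wide [ 0.4611 -0.1728  0.0671] res [ 0.6  0.  -0.2  0.2] last view alone: [ 0.4613 -0.1729]
```

View pics/s17.png

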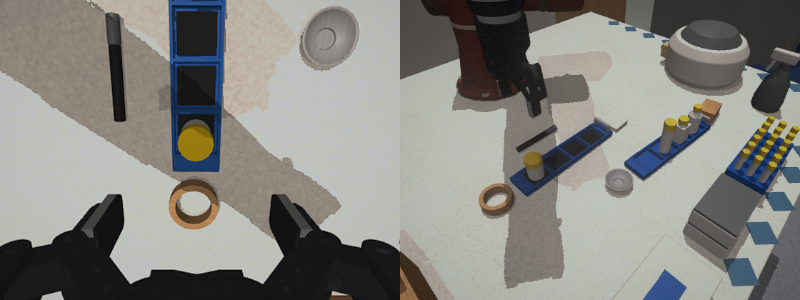

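step_arm(deltas=[[[1,0,-0.0005,-0.02,0,0,0],[1,0,0,-0.02,0,0,0],[1,0,0,-0.02,0,0,0],[1,0,0,-0.02,0,0,0],[1,0,0,-0.02,0,0,0],[1,0,0,-0.02,0,0,0],[1,0,0,-0.019,0,0,0],[1,0,0,0,0,0,0],[1,0,0,0,0,0,0],[-1,0,0,0,0,0,0],[-1,0,0,0,0,0,0],[-1,0,0,0,0,0,0],[-1,0,0,0,0,0,0],[-1,0,0,0,0,0,0],[-1,0,0,0,0,0,0],[-1,0,0,0,0,0,0],[-1,0,0,0,0,0,0]]])

```text
clock: 33.75
tcp_pos: [0.4617, -0.1739, 0.0569]
ee_rot: [0.001, 0.708, 0.706, -0.0]
force: [-1.8, 0.3, 5.9]
width: 0.465
```

Run:
```python
from look import *
st,p,s=look("s18")
cv2.imwrite("pics/s18.png",cv2.resize(s["img"][110:280,110:310,::-1],None,fx=3.5,fy=3.5,interpolation=2))
```

```text
[ 0.4617 -0.1739  0.0569] [-1.8  0.3  5.9] 0.465 89.77498227441662 33.75
```

View pics/s18.png

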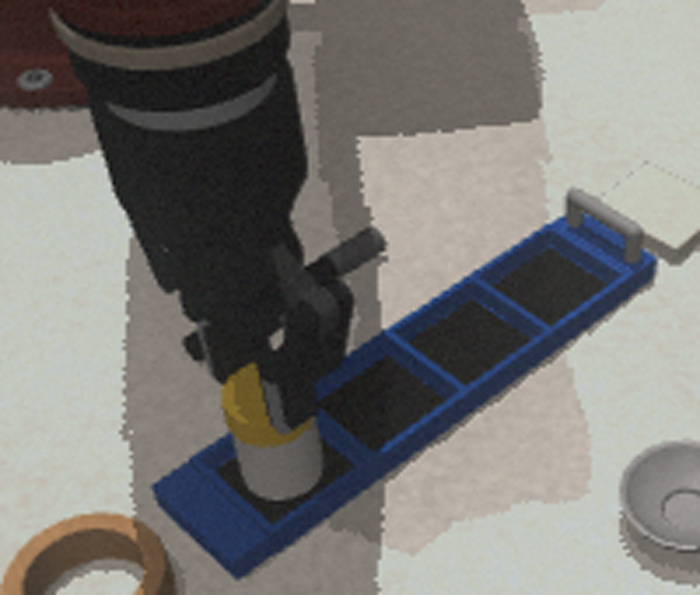

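The pads grip the cap (opening 0.465). Lifting and carrying to cell 4.

step_arm(deltas=[[[-1,0,0,0.02,0,0,0],[-1,0,0,0.02,0,0,0],[-1,0,0,0.02,0,0,0],[-1,0,0,0.02,0,0,0],[-1,0,0,0.02,0,0,0],[-1,0,0,0.02,0,0,0],[-1,0,0,0,0,0,0],[-1,0,0,0,0,0,0]]])

```text
clock: 34.65
tcp_pos: [0.4614, -0.1736, 0.1755]
ee_rot: [0.0, 0.708, 0.706, 0.0]
force: [-0.5, -0.0, -1.6]
width: 0.461
```

Run:
```python
from look import *
look("s19")
```

```text
[ 0.4614 -0.1736  0.1755] [-0.5 -0.  -1.6] 0.461 89.77942658757502 34.65
```

View pics/s19.png

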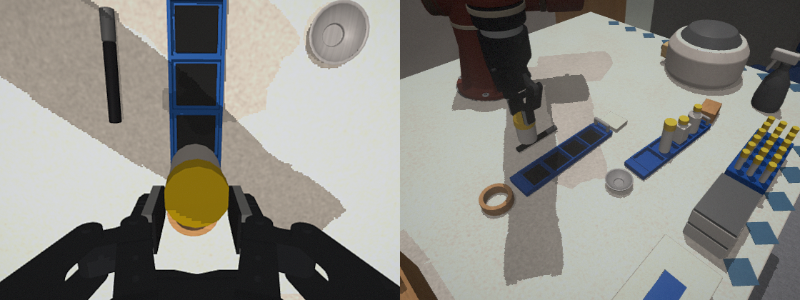

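step_arm(deltas=[[[-1,0.0141,0.0187,0,0,0,-0.0075],[-1,0.0141,0.0187,0,0,0,-0.0075],[-1,0.0141,0.0187,0,0,0,-0.0075],[-1,0.0141,0.0187,0,0,0,-0.0075],[-1,0.0141,0.0187,0,0,0,-0.0075],[-1,0.0141,0.0187,0,0,0,-0.0075],[-1,0.0141,0.0187,0,0,0,-0.0075],[-1,0.0141,0.0187,0,0,0,-0.0075],[-1,0.0141,0.0187,0,0,0,-0.0075],[-1,0.0141,0.0187,0,0,0,-0.0075],[-1,0.0141,0.0187,0,0,0,-0.0075],[-1,0.0141,0.0187,0,0,0,-0.0075],[-1,0,0,0,0,0,0],[-1,0,0,0,0,0,0],[-1,0,0,0,0,0,0]]])

```text
clock: 36.25
tcp_pos: [0.6299, 0.0504, 0.1751]
ee_rot: [-0.0, 0.74, 0.673, -0.0]
force: [0.3, 0.2, -1.4]
width: 0.46
```

Run:
```python
from look import *
look("s20")
```

```text
[0.6299 0.0504 0.1751] [ 0.3  0.2 -1.4] 0.46 84.60626069150275 36.25
```

View pics/s20.png

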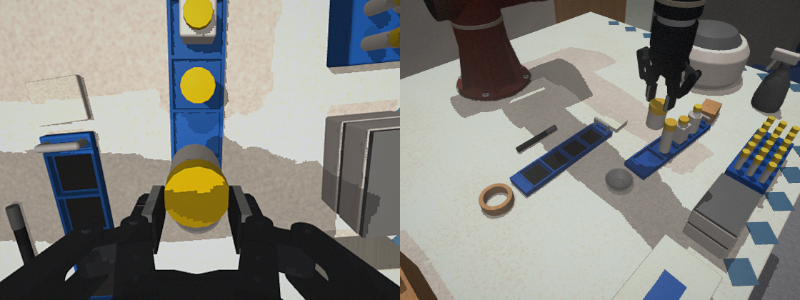

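The jar is upright over cell 4. Lowering.

step_arm(deltas=[[[-1,0.001,0,-0.02,0,0,0],[-1,0,0,-0.02,0,0,0],[-1,0,0,-0.02,0,0,0],[-1,0,0,-0.02,0,0,0],[-1,0,0,-0.02,0,0,0],[-1,0,0,-0.014,0,0,0],[-1,0,0,-0.005,0,0,0],[-1,0,0,0,0,0,0],[-1,0,0,-0.001,0,0,0],[-1,0,0,0,0,0,0],[-1,0,0,-0.001,0,0,0],[-1,0,0,0,0,0,0],[-1,0,0,0,0,0,0]]])

```text
clock: 37.65
tcp_pos: [0.6316, 0.051, 0.055]
ee_rot: [0.0, 0.739, 0.673, 0.0]
force: [-0.1, 0.2, -1.6]
width: 0.464
```

step_arm(deltas=[[[-1,0,0,-0.001,0,0,0],[-1,0,0,0,0,0,0],[-1,0,0,0,0,0,0]]])

```text
clock: 37.95
tcp_pos: [0.6317, 0.0509, 0.054]
ee_rot: [0.0, 0.739, 0.673, 0.0]
force: [-0.3, 0.4, 2.3]
width: 0.462
```

step_arm(deltas=[[[-1,0,0,-0.0005,0,0,0],[-1,0,0,0,0,0,0],[0.3,0,0,0,0,0,0],[0.3,0,0,0,0,0,0],[1,0,0,0,0,0,0],[1,0,0,0,0,0,0],[1,0,0,0,0,0,0],[1,0,0,0,0,0,0],[1,0,0,0.02,0,0,0],[1,0,0,0.02,0,0,0],[1,0,0,0.02,0,0,0],[1,0,0,0.025,0,0,0],[1,0,0,0.025,0,0,0],[1,0,0,0.03,0,0,0],[1,0,0,0.03,0,0,0],[1,0,0,0.03,0,0,0],[1,0,0,0,0,0,0],[1,0,0,0,0,0,0]]])

```text
clock: 39.75
tcp_pos: [0.632, 0.0509, 0.2538]
ee_rot: [0.001, 0.739, 0.673, 0.0]
force: [-0.1, 1.3, -0.1]
width: 0.999
```

Run:
```python
from look import *
st,p,s=look("s21"); t=imaging.get_image("top")
caps.update(necked=(.011,.018,(.649,.238,.089)),square=(.0135,.016,(.643,.177,.079)),tall=(.0155,.02,(.638,.115,.101)),wide=(.021,.016,(.631,.051,.063)))
run([(s,None),(p,st)])
cv2.imwrite("pics/s21.png",np.hstack([cv2.resize(p["img"][:,:,::-1],(400,300)),cv2.resize(s["img"][85:235,300:500,::-1],(400,300))]))
cv2.imwrite("pics/t21.png",cv2.resize(t["img"][120:210,60:320,::-1],None,fx=3,fy=3,interpolation=2))
R_=(.64,.1455); th=-.094
for n,(x,y) in dict(necked=caps["necked"][2][:2],).items(): pass
```

```text
[0.632  0.0509 0.2538] [-0.1  1.3 -0.1] 0.999 84.62794942053951 39.75
necked [0.6439 0.1709 0.1254] res [-15.5  -0.2   0.4  -0.2] last view alone: [0.6441 0.1771]
square [0.644  0.1781 0.0812] res [ 0.7  0.1 -0.3  0.1] last view alone: [0.6442 0.1786]
tall [0.6378 0.116  0.1012] res [ 0.7  0.2 -0.3  0.1] last view alone: [0.6381 0.1161]
wide [0.6311 0.0519 0.0635] res [ 0.7  0.2 -0.3  0.2] last view alone: [0.6315 0.0519]
```

View pics/s21.png

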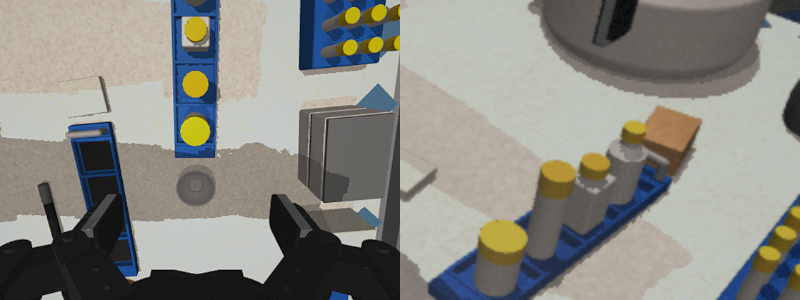

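View pics/t21.png

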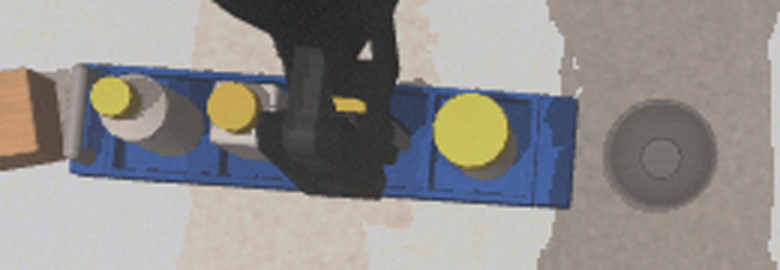

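All four stand upright in order: necked, square, tall, wide. The necked cap is out of the wrist frame, so its fit there is invalid. I'll check it with the scene and top views and then hand in.

Run:
```python
from look import *
s=imaging.get_image("scene"); t=imaging.get_image("top")
caps.update(necked=(.011,.018,(.649,.238,.089)))
run([(s,None),(t,None)],["necked"])
st=robot.observe(); print(st["force"],st["width"],st["qvel"].round(3))
print(robot.close_job())
```

```text
necked [0.6486 0.2402 0.0908] res [ 0.9 -0.2  0.3  0.5] last view alone: [0.6499 0.2415]
[ 0.22817669  0.02104738 -0.29196048] 1.002679383557781 [-0.001 -0.001  0.006  0.003  0.001  0.001]
the job is handed in; nothing more can be done
None
```

All four containers are in the transport rack, upright on their cell floors. From the handle the order is necked, square, tall, wide, the same as in the collection rack. They are released, and I handed the job in at about 40 s with the gripper open, about 0.25 m up and touching nothing.

- **Position and height:** In the last camera fits each container sits within about 3 mm of its cell centre. The wide jar was meant to be about 2 mm off, towards the plain end, to keep the gripper clear of the tall tube. Cap tops measured 91, 81, 101 and 63.5 mm, against 89, 79, 101 and 63 mm expected on a 5 mm floor.
- **Contact force:** I saw no more than about 6.5 N in the readings after each move.
- **Checks that failed or disagreed:**
  - The last wrist-camera fit of the necked bottle was invalid because its cap was out of frame. The scene and top cameras confirmed it instead, at (0.649, 0.240).
  - One mid-job fit of the tall tube and wide jar failed because their caps merged in the picture. I measured both again before gripping them.
  - One early move stopped about 13 mm short, and I corrected it.

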